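# Start the hand nut on the sieve clamp stud

### The arm

A 6-joint arm with a two-finger parallel gripper is mounted at the origin on a cart in front of the work surface, level with it; the furniture and walls round the work are solid. World frame = base frame: x ahead of the robot, y to its left, z up, the work surface at z = 0. Lengths are in m, angles in rad, forces in N, time in s.
With the tool pointing down it reaches from about 0.3 to 0.75 m from the base axis. Payload 8.5 kg.
Tool frame: the origin (TCP) lies midway between the tips of the shut fingers; the grasp point (between the pads) lies 19 mm behind it; z points along the fingers, y is the line along which they close (so a half turn about z gives the same grasp; the last joint's range is limited). The gripper opens to 85 mm and grips with 20 to 120 N. Pads are 22 mm wide; open, the fingers measure 114 mm over their backs; the gripper's body (76 mm by 85 mm) begins 54 mm behind the grasp point. The pads swing forward as they close: fully open they stand 13 mm farther back than shut.
Start: joints at [-1.471, 0.381, 1.297, -0, 1.464, -0.215], TCP at [0.17, -0.523, 0.231] pointing down, gripper open.
Joint ranges: [-3.11, 3.11], [-0.89, 2.33], [0.22, 2.48], [-1.42, 4.56], [0.17, 2.85], [-2.88, 2.88]. Speed limits (rad/s): [2.39, 2.39, 3.14, 3.14, 3.14, 3.14].

### API

Orientations are given as a rotation vector (axis times angle).
In Python, from plant import read_state, get_image, sign_off gives the robot as it stands.
- The arm moves only by the shell command python3 -m crank 'ROWS' [FORCE]. ROWS is JSON, a list of rows, each a list of 3 entries, a list of its own where there are three numbers: the shift along the tool's x, y, z in m, then the turn, a rotation vector about the tool's x, y, z in degrees, then the opening, from 0 (shut) to 1 (fully open). A call has 1 to 12 rows; each row is the pose to reach, as a shift and turn from the pose commanded when the call began, along the tool's axes at that moment; what a row does not reach only later rows make up. A row lasts 1/10 s, in which the tool goes at most 50 mm and 8.59 degrees, less where a joint would pass 70% of its speed; a pose out of reach is approached as far as the arm can. A call with a gripper value outside its range is refused whole. The fingers move at their own pace and stop on an object; FORCE is the grip in N (left out, the last holds). Time passes only in rows, so rows that repeat a pose let the fingers close. It gives the time, the measured TCP pose, the force, the opening and the grip force at its end, in the units of the state.
- read_state(): the state, without advancing time (a new reading comes with each control period).
- get_image(name): name is "scene" or "top" or "wrist"; returns a dict with "img" (480x640x3 uint8, blue, green, red), "depth" (480x640 float32, m along the optical axis (not along the pixel's ray), 0 where there is no reading), "fx", "fy", "cx", "cy" (pixels), "R" (3x3) and "t" (3): a world point X has camera coordinates R X + t; the wrist camera has in their place "mount" (4x4, takes a point from camera to tool coordinates, whose origin is the TCP and whose axes are the flange's). Camera axes: x right, y down, z forward; pixel columns grow to the right and rows downward; lengths in m; the calibration is good to about 2 mm. A picture is of the moment at which its call begins: read the wrist's pose just before it.
- sign_off(): hands the job in; it is judged then, once.
The state is a dict: "time": time; "q": joint angles; "dq": joint speeds; "tau": joint torques, N m; "tool_pos": TCP position; "orientation": TCP orientation; "contact_force": force on the tool from outside, world axes, zero at the start; "torque": the same for the moment, N m; "gripper_width": finger opening in m; "gripper_force": force on a finger pad.
Only numpy, scipy, OpenCV 4.12 (cv2) and the standard library are available. Lean on these libraries where they do the work, as an engineer would, in place of code of your own. Each camera call takes 0.05 s, during which the arm holds its last target. There are 200 camera calls.

### The job

Start the red-handled hand nut on the threaded stud of the sieve clamp: set it upright over the stud so that it rests on top of the thread, with its handle across the clamp bar, and turn it backwards (counter-clockwise from above) until it drops into the thread, without ever forcing it. Then wind it on clockwise by about a quarter turn or a little more, and let go of it. Leave the beaker, the vial and the weight where they stand.

Things in the scene. Friction and masses are not known exactly. Their poses are not given: they have to be found in the camera images.
- nut_mid (a point): Centre of the hand nut, half-way up (40 mm above its lower rim). Loose aluminium cap, 48 mm in diameter, 80 mm high with its handle, about 0.25 kg; it stands upright on its open end, z up. Its x axis runs along the handle; it is the same after half a turn. The bore below is 38 mm wide, 43 mm at the flared rim.
- nut_handle (a point): Centre of the nut's red bar handle, 23.5 mm above nut_mid. The handle stands across the cap's closed top: 96 mm long (nut's x), 16 mm thick (nut's y), 33 mm tall (16.5 mm up and down from this point, there it meets the cap's flat top). Grip it across its thickness, from above. Pushing or twisting the nut against the stud with over 100 N counts as forcing.
- nut_lugs (a point): Point on the nut's axis at the lowest point of its two thread lugs, 34 mm below nut_mid, 6 mm above the rim. The lugs sit inside the bore, one below each end of the handle, each 30 degrees wide, sloped like the thread (clockwise side lowest), reaching in to 14.4 mm from the axis.
- clamp: Sieve clamp, fixed: grey base plate 100 x 220 x 10 mm with a brass sieve (102 mm wide) held under a steel clamp bar 34 mm wide that runs along the clamp's y axis, its top 64 mm above the bench. Origin at bench level under the stud's axis; plate from y = -45 to +175 mm, sieve's centre at y = +78, far post (72 mm high) at y = +150.
- stud: Fixed upright steel stud that comes through the clamp bar. Origin on its axis at the bar's top face (64 mm above the bench), z up. Right-hand thread with two starts, 36 mm in outer diameter; the nut sinks 26 mm for a full clockwise turn (4.1 mm a radian). The stud's x axis lies across the bar, up to 17 degrees off square; the stud is the same after half a turn.
- thread_top (a point): Centre of the thread's flat top, on the stud's axis 34 mm above its origin; a tapered pilot (26 mm wide) stands 12 mm above it. With the handle within 40 degrees of the stud's x axis, the nut set on rests here by its lugs (nut_mid 34 mm above this point). Yellow teeth 8 mm high stop the lugs from turning clockwise into the gaps, or counter-clockwise past them.
- thread_gap (a point): Point on the stud's axis 12 mm below thread_top, where the lugs come to lie after the drop: it happens once the handle is 55 to 85 degrees counter-clockwise of the stud's x axis, and lowers the nut by 11 to 13 mm. From there the nut turns clockwise, winding down under the thread with 2.5 mm of vertical play; let go, it lies on the lower flank and stays.
- beaker: Bystander: clear plastic beaker, 53 mm wide, 70 mm high, loose; origin at the centre of its underside.
- vial_green: Bystander: glass vial with green cap, 27 mm wide, 66 mm high, loose; origin at the centre of its underside.
- weight: Bystander: brass-coloured knob weight, 25 mm wide, 34 mm high, loose; origin at the centre of its underside.

How it is judged:
By the outcome, as a careful person would: the job done as asked, in the order asked, and still so for the second after the job is handed in, with the robot touching nothing.
It also fails if it takes over 51 s, if anything falls off the work surface, if the arm or the gripper's body presses on something with over 40 N, if the wrist force passes 120 N, or if a joint passes its speed limit or range.

## Working session

There is one attempt and no reset: what is moved stays moved. The work goes in short steps, Python scripts to look and compute and a shell command to move; the robot and the scene stay as the last step left them, time stands still between calls to the robot, and variables do not carry over. Pictures are saved under pics/ and viewed, at most 10 in all, crops included, and the job is handed in when it is done.

```bash
mkdir -p pics; ls; cat > h.py <<'E'
import numpy as np, cv2
from scipy.spatial.transform import Rotation as Ro
from plant import read_state, get_image, sign_off
def cam(name):
    s=read_state(); d=get_image(name)
    if name=="wrist":
        T=np.eye(4);T[:3,:3]=Ro.from_rotvec(s["orientation"]).as_matrix();T[:3,3]=s["tool_pos"]
        M=T@np.array(d["mount"]); d["Rwc"]=M[:3,:3]; d["c"]=M[:3,3]
    else:
        R=np.array(d["R"]); d["Rwc"]=R.T; d["c"]=-R.T@np.array(d["t"])
    return d
def ray(d,u,v):
    return d["Rwc"]@np.array([(u-d["cx"])/d["fx"],(v-d["cy"])/d["fy"],1.])
def onplane(d,u,v,z):
    r=ray(d,u,v); return d["c"]+r*(z-d["c"][2])/r[2]
def cloud(d):
    v,u=np.mgrid[:480,:640]; D=d["depth"]
    P=np.stack([(u-d["cx"])/d["fx"]*D,(v-d["cy"])/d["fy"]*D,D],-1)
    return P@d["Rwc"].T+d["c"]
def redmask(img):
    h=cv2.cvtColor(img,cv2.COLOR_BGR2HSV)
    return (((h[...,0]<8)|(h[...,0]>172))&(h[...,1]>120)&(h[...,2]>60)).astype(np.uint8)
E
python3 - <<'E'
from h import *
for n in("scene","top"):
    d=cam(n);cv2.imwrite(f"pics/{n}0.png",d["img"]);print(n,d["c"],d["Rwc"][:,2],d["fx"])
print({k:np.round(v,3) for k,v in read_state().items()})
E
```

```text
pics
scene [0.14835509 0.44733113 0.69033108] [ 0.4527191  -0.57512832 -0.68137569] 608.216639212157
top [ 0.43560197 -0.07604969  0.94144276] [ 0.14103043  0.03231417 -0.98947775] 540.9852856976611
{'time': np.float64(0.1), 'q': array([-1.471,  0.381,  1.298, -0.   ,  1.464, -0.215]), 'dq': array([-0.001, -0.001, -0.003,  0.001,  0.   ,  0.001]), 'tau': array([ 4.0000e-03, -4.4922e+01, -2.3166e+01, -0.0000e+00,  4.0000e-03,
       -0.0000e+00]), 'tool_pos': array([ 0.17 , -0.523,  0.231]), 'orientation': array([-3.101, -0.492, -0.   ]), 'contact_force': array([-0.247,  0.27 , -0.332]), 'torque': array([ 0.018,  0.012, -0.027]), 'gripper_force': np.float64(0.0), 'gripper_width': np.float64(0.085)}
```

View pics/top0.png

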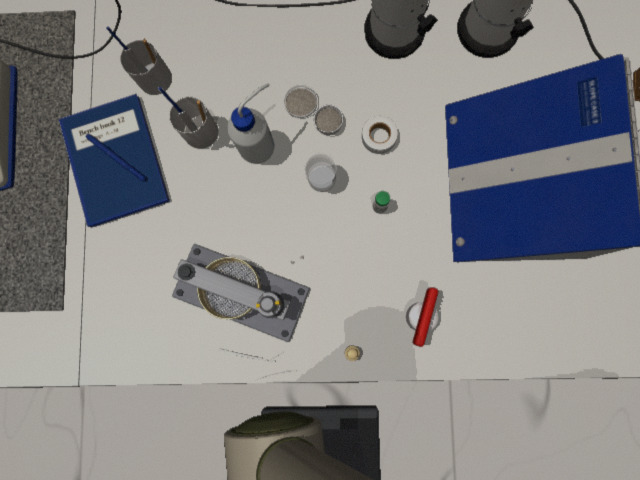

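View pics/scene0.png

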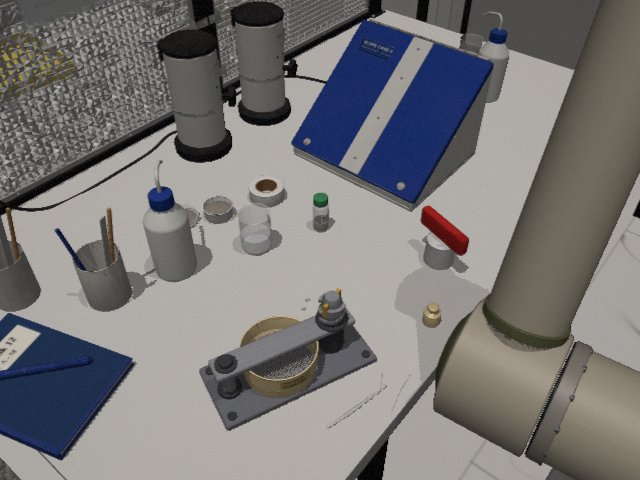

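The top view shows the nut's red handle at about (425,317), the stud with yellow teeth at (268,303), and the weight at (352,353). The beaker is at (320,172) and the vial at (382,202). The scene view agrees: the nut is upright at (440,240) and the stud top at (333,300).

```bash
cat > m.py <<'E'
from h import *
def yel(img):
    h=cv2.cvtColor(img,cv2.COLOR_BGR2HSV); return ((h[...,0]>15)&(h[...,0]<32)&(h[...,1]>150)&(h[...,2]>110)).astype(np.uint8)
E
python3 - <<'E'
from m import *
for n in ("top","scene"):
    d=cam(n); P=cloud(d); m=redmask(d["img"])
    k,l,st,c=cv2.connectedComponentsWithStats(m); i=1+np.argmax(st[1:,4]); s=l==i
    X=P[s]; X=X[X[:,2]>0.07]; top=X[np.abs(X[:,2]-np.median(X[:,2]))<.03]
    z=X[:,2]; print(n,"red px",s.sum(),c[i],"z pct",np.percentile(z,[5,50,95]))
    T=X[z>0.075]; r=cv2.minAreaRect((T[:,:2]*1000).astype(np.float32)); print(" rect",r)
    w=np.linalg.svd(T[:,:2]-T[:,:2].mean(0))[2][0] if len(T)<5000 else 0; print(" ang",np.degrees(np.arctan2(w[1],w[0])),T.mean(0))
    if n=="top":
        r2=cv2.minAreaRect(np.argwhere(s)[:,::-1].astype(np.float32)); b=cv2.boxPoints(r2)
        print(" planes z.08",[onplane(d,*q,.08)[:2].round(4) for q in b])
    y=yel(d["img"]); k,l,st,c=cv2.connectedComponentsWithStats(y)
    for j in range(1,k):
        if 3<st[j,4]<150: print("  yel",c[j].round(1),st[j,4],onplane(d,*c[j],.104).round(4),np.median(P[l==j],0).round(3))
    # bar top by depth
    B=P[(np.abs(P[...,2]-.064)<.003)&(P[...,0]>.2)&(P[...,0]<.6)&(P[...,1]>-.05)&(P[...,1]<.25)]
    print(" bar",len(B),cv2.minAreaRect((B[:,:2]*1000).astype(np.float32)))
    H=P[(P[...,2]>.093)&(P[...,2]<.125)&(P[...,0]>.2)&(P[...,0]<.45)&(P[...,1]>-.1)&(P[...,1]<.15)]
    print(" studtop",len(H),H.mean(0),H.max(0)-H.min(0), H[:,2].max())
d=cam("top"); print(onplane(d,268,303,.1)); cv2.imwrite("pics/stud1.png",cv2.resize(d["img"][230:350,160:320],None,fx=5,fy=5,interpolation=cv2.INTER_CUBIC))
E
```

```text
top red px 665 [425.32932331 316.57293233] z pct [0.07479008 0.07990437 0.08284538]
 rect ((421.9090576171875, -162.80174255371094), (79.01567840576172, 156.8762664794922), 17.76400375366211)
 ang 159.76224139589874 [ 0.43592712 -0.20716042  0.08423583]
 planes z.08 [array([ 0.3946, -0.1844]), array([ 0.4834, -0.2125]), array([ 0.4783, -0.2297]), array([ 0.3898, -0.2014])]
  yel [276.7 302.5] 14 [0.4618 0.0238 0.104 ] [0.462 0.024 0.107]
  yel [257.6 305.1] 11 [0.4584 0.0535 0.104 ] [0.459 0.053 0.106]
 bar 1751 ((484.7679443359375, 103.81595611572266), (195.73074340820312, 42.13410949707031), 69.42638397216797)
 studtop 178 [0.34193667 0.02460901 0.1103953 ] [0.17154671 0.13271892 0.03002536] 0.12494671393728873
scene red px 1031 [444.54607177 230.24733269] z pct [0.07102346 0.07819832 0.08081918]
 rect ((284.3175964355469, 96.6304931640625), (72.45734405517578, 748.7702026367188), 26.717939376831055)
 ang 116.72639448055062 [ 0.43175364 -0.19644581  0.08692685]
  yel [17.6 45.8] 5 [ 1.4149 -0.0931  0.104 ] [ 1.63  -0.186  0.004]
  yel [19.4 51.7] 7 [ 1.3873 -0.0808  0.104 ] [ 1.601
[... 943 characters left out ...]
191 -0.0198  0.104 ] [ 1.52  -0.101  0.003]
  yel [ 3.  75.5] 6 [ 1.3194 -0.0052  0.104 ] [ 1.52  -0.083  0.003]
  yel [20.  76.3] 11 [ 1.2914 -0.0247  0.104 ] [ 1.486 -0.105  0.004]
  yel [13.2 79.7] 6 [ 1.2892 -0.0089  0.104 ] [ 1.485 -0.086  0.003]
  yel [ 5.3 82.2] 10 [1.2916 0.0061 0.104 ] [ 1.488 -0.07   0.003]
  yel [338.2 290. ] 10 [0.4648 0.0217 0.104 ] [0.465 0.023 0.105]
  yel [325.3 305.4] 15 [0.4613 0.0526 0.104 ] [0.46  0.053 0.106]
 bar 2620 ((489.3989562988281, 103.68611145019531), (195.4041748046875, 40.700279235839844), 66.64421081542969)
 studtop 707 [0.25935366 0.08686413 0.11242064] [0.24987241 0.06819311 0.03197135] 0.12499918424016154
[0.46142885 0.0379031  0.1       ]
```

View pics/stud1.png

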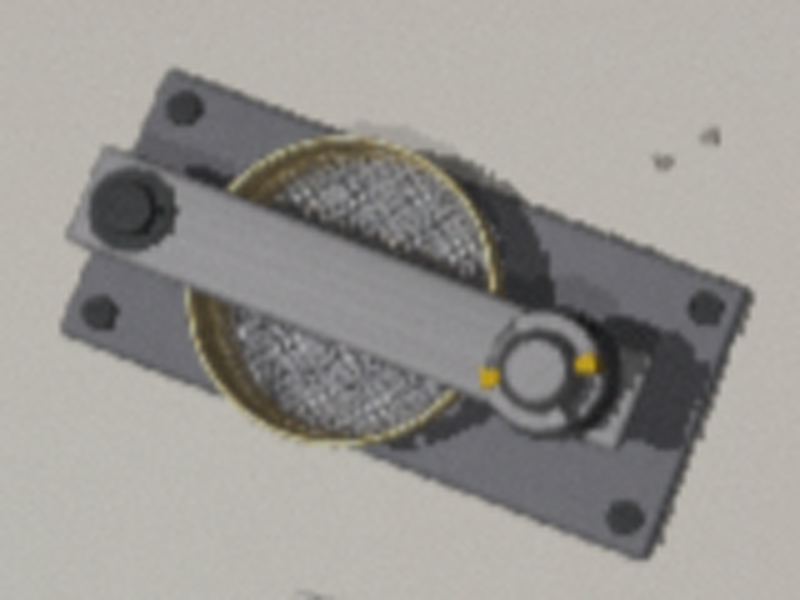

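The crop shows teeth at (490,377) and (585,363), with dark gaps at about (510,325) and (575,410). The teeth line lies at 96.5° world and the gaps are clockwise of the teeth. That puts stud x at about -15.5°, and clamp x at about -22°. The handle is at -17.6°, centred at (0.4365,-0.207), so it is already about aligned. Next I go above it.

```bash
python3 -m crank '[[[0.351,-0.218,0.08],[0,0,35.5],1],[[0.351,-0.218,0.08],[0,0,35.5],1],[[0.351,-0.218,0.08],[0,0,35.5],1],[[0.351,-0.218,0.08],[0,0,35.5],1],[[0.351,-0.218,0.08],[0,0,35.5],1],[[0.351,-0.218,0.08],[0,0,35.5],1],[[0.351,-0.218,0.08],[0,0,35.5],1],[[0.351,-0.218,0.08],[0,0,35.5],1],[[0.351,-0.218,0.08],[0,0,35.5],1],[[0.351,-0.218,0.08],[0,0,35.5],1],[[0.351,-0.218,0.08],[0,0,35.5],1],[[0.351,-0.218,0.08],[0,0,35.5],1]]' 60
cat > near.py <<'E'
from m import *
d=cam("wrist"); s=read_state(); R=Ro.from_rotvec(s["orientation"]).as_matrix()
print("t",s["time"],"tcp",s["tool_pos"].round(4),"q",np.round(s["q"],3)); print(R.round(3))
m=redmask(d["img"]); k,l,st,c=cv2.connectedComponentsWithStats(m); i=1+np.argmax(st[1:,4]); g=np.argwhere(l==i)[:,::-1].astype(np.float32)
print("red",len(g),st[i]); r=cv2.minAreaRect(g); b=cv2.boxPoints(r); print("rect",r)
P=cloud(d)[l==i]; print("z",np.percentile(P[:,2],[5,50,95]).round(4))
ztop=.08
T=P[np.abs(P[:,2]-np.percentile(P[:,2],90))<.004]; rr=cv2.minAreaRect((T[:,:2]*1000).astype(np.float32)); print("cloud rect mm",rr)
w=np.array([onplane(d,*q,ztop) for q in b]); print("corners",w[:,:2].round(4).tolist(),"ctr",w.mean(0)[:2].round(4))
E
python3 - <<'E'
from near import *
cv2.imwrite("pics/w1.png",d["img"])
E
```

```text
time: 1.45
tool_pos: [0.4362, -0.2078, 0.1515]
orientation: [3.105, -0.478, 0.0]
contact_force: [-0.2, -0.2, 0.7]
gripper_width: 0.0853
gripper_force: 0.0
t 1.5 tcp [ 0.4361 -0.2079  0.1516] q [-0.69   0.345  1.609 -0.     1.188  1.187]
[[ 0.953 -0.301  0.   ]
 [-0.301 -0.953 -0.   ]
 [ 0.     0.    -1.   ]]
red 4178 [ 313  162   29  165 4178]
rect ((327.0, 244.0), (164.0, 28.0), 90.0)
z [0.0777 0.0799 0.0812]
cloud rect mm ((439.1807556152344, -208.96185302734375), (14.79236888885498, 94.05503845214844), 72.18705749511719)
corners [[0.4867, -0.2168], [0.4823, -0.2307], [0.3927, -0.2033], [0.3976, -0.1878]] ctr [ 0.4398 -0.2096]
```

View pics/w1.png

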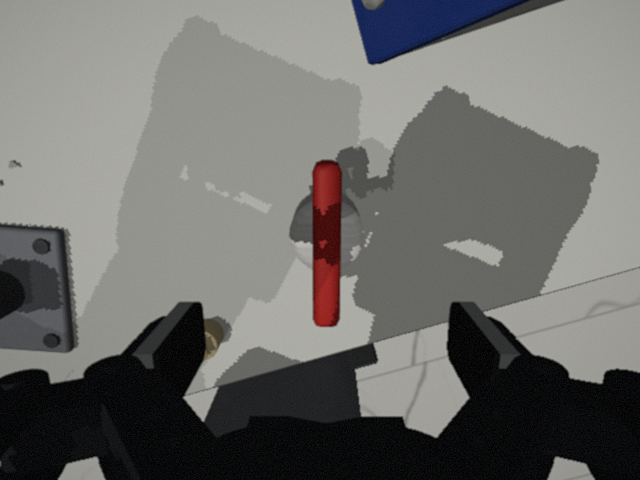

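The wrist view shows the handle vertical at (327,244), aligned with the tool and between the fingers. I shift 3 mm along tool x, go down and grip.

```bash
python3 -m crank '[[[0.003,0.0005,0.04],[0,0,0],1],[[0.003,0.0005,0.08],[0,0,0],1],[[0.003,0.0005,0.099],[0,0,0],1],[[0.003,0.0005,0.099],[0,0,0],1],[[0.003,0.0005,0.099],[0,0,0],0.1],[[0.003,0.0005,0.099],[0,0,0],0.1],[[0.003,0.0005,0.099],[0,0,0],0.1],[[0.003,0.0005,0.099],[0,0,0],0.1],[[0.003,0.0005,0.099],[0,0,0],0.1],[[0.003,0.0005,0.099],[0,0,0],0.1],[[0.003,0.0005,0.099],[0,0,0],0.1],[[0.003,0.0005,0.099],[0,0,0],0.1]]' 60
```

```text
time: 2.7
tool_pos: [0.4395, -0.2085, 0.0529]
orientation: [3.105, -0.477, 0.002]
contact_force: [-0.9, 1.1, 6.0]
gripper_width: 0.015
gripper_force: 58.6
```

```bash
python3 -m crank '[[[0,0,-0.04],[0,0,0],0.1],[[0,0,-0.09],[0,0,0],0.1],[[0,0,-0.13],[0,0,0],0.1],[[-0.03,-0.04,-0.13],[0,0,0],0.1],[[-0.06,-0.08,-0.13],[0,0,0],0.1],[[-0.09,-0.12,-0.13],[0,0,0],0.1],[[-0.11,-0.145,-0.13],[0,0,0],0.1],[[-0.115,-0.15,-0.13],[0,0,0],0.1],[[-0.115,-0.15,-0.13],[0,0,0],0.1],[[-0.115,-0.15,-0.13],[0,0,0],0.1]]'
cat > w2.py <<'E'
from m import *
import sys
d=cam("wrist"); s=read_state(); print(s["tool_pos"].round(4),s["contact_force"].round(1),s["gripper_width"])
R=Ro.from_rotvec(s["orientation"]).as_matrix(); print(R.round(3).tolist())
P=cloud(d); y=yel(d["img"]); k,l,st,c=cv2.connectedComponentsWithStats(y)
for j in range(1,k):
    if st[j,4]>8: print("yel",c[j].round(1),st[j,4],onplane(d,*c[j],.104).round(4),np.median(P[l==j],0).round(4))
for n in ("wrist","top","scene"):
    e=d if n=="wrist" else cam(n); m=redmask(e["img"]); k,l,st,c=cv2.connectedComponentsWithStats(m)
    for i in range(1,k):
        if st[i,4]>100:
            Q=(cloud(e)[l==i]-s["tool_pos"])@R; print(n,"red",st[i].tolist(),c[i].round(1),"tool-frame 2/98%",np.percentile(Q,[2,50,98],axis=0).round(4).tolist())
    cv2.imwrite(f"pics/{sys.argv[1]}_{n}.png",e["img"])
E
python3 w2.py b
```

```text
time: 3.7
tool_pos: [0.3751, -0.0315, 0.1823]
orientation: [3.105, -0.477, 0.001]
contact_force: [0.3, -0.6, -3.3]
gripper_width: 0.0146
gripper_force: 60.1
[ 0.3752 -0.0317  0.1823] [-0.5 -0.8 -3.2] 0.015016823923681538
[[0.954, -0.301, 0.0], [-0.301, -0.954, -0.0], [0.0, 0.0, -1.0]]
yel [173.8 126.7] 129 [0.4647 0.0242 0.104 ] [0.4644 0.0232 0.1064]
yel [124.9 151.5] 105 [0.4608 0.0542 0.104 ] [0.4605 0.0532 0.1064]
wrist red [301, 187, 51, 236, 10939] [325.9 303.1] tool-frame 2/98% [[-0.0267, -0.0074, -0.0286], [0.015, -0.0001, -0.0269], [0.0472, 0.0071, -0.0185]]
top red [311, 332, 14, 14, 126] [317.9 338.4] tool-frame 2/98% [[0.0294, -0.0063, -0.03], [0.0365, 0.0011, -0.0269], [0.0441, 0.0077, -0.0227]]
scene red [427, 238, 34, 46, 873] [443.7 262.7] tool-frame 2/98% [[-0.0489, -0.0089, -0.0279], [-0.0324, -0.0062, -0.02], [-0.0074, 0.0055, 0.0012]]
```

View pics/b_wrist.png

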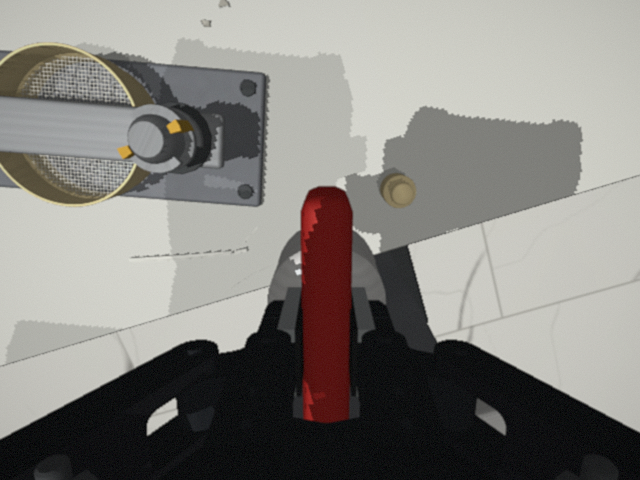

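The wrist view shows the teeth at (174,127) and (125,152), and the handle is held straight in the gripper with its tip at (326,187). The stud axis comes out at (0.4624,0.0386) and the nut is centred at the TCP. I move above the stud and lower to about 6 mm over contact.

```bash
python3 -m crank '[[[0.02,-0.031,0],[0,0,0],0.1],[[0.045,-0.065,0],[0,0,0],0.1],[[0.062,-0.093,0],[0,0,0],0.1],[[0.062,-0.093,0],[0,0,0],0.1],[[0.062,-0.093,0],[0,0,0],0.1],[[0.062,-0.093,0.01],[0,0,0],0.1],[[0.062,-0.093,0.02],[0,0,0],0.1],[[0.062,-0.093,0.026],[0,0,0],0.1],[[0.062,-0.093,0.031],[0,0,0],0.1],[[0.062,-0.093,0.031],[0,0,0],0.1],[[0.062,-0.093,0.031],[0,0,0],0.1]]'; python3 w2.py c
```

```text
time: 4.95
tool_pos: [0.4617, 0.0392, 0.1514]
orientation: [3.105, -0.477, 0.0]
contact_force: [1.1, -0.0, -2.8]
gripper_width: 0.0149
gripper_force: 60.4
[0.4617 0.0393 0.1516] [-0.2 -0.4 -3.7] 0.014879173233354621
[[0.954, -0.3, 0.0], [-0.3, -0.954, -0.0], [0.0, -0.0, -1.0]]
wrist red [300, 187, 53, 237, 11022] [326.  302.6] tool-frame 2/98% [[-0.0265, -0.0071, -0.0284], [0.0153, 0.0002, -0.0267], [0.0473, 0.0075, -0.0165]]
scene red [332, 254, 28, 48, 771] [345.2 279.8] tool-frame 2/98% [[-0.0492, -0.0086, -0.0279], [-0.0332, -0.0046, -0.0227], [-0.0014, 0.0058, 0.0005]]
```

```bash
python3 - <<'E'
import cv2,numpy as np
a=cv2.imread("pics/c_scene.png")[200:350,250:420];b=cv2.imread("pics/c_top.png")[240:390,200:370]
cv2.imwrite("pics/c2.png",np.hstack([cv2.resize(x,None,fx=2.3,fy=2.3,interpolation=cv2.INTER_CUBIC) for x in(a,b)]))
E
```

```text
(no output)
```

View pics/c2.png

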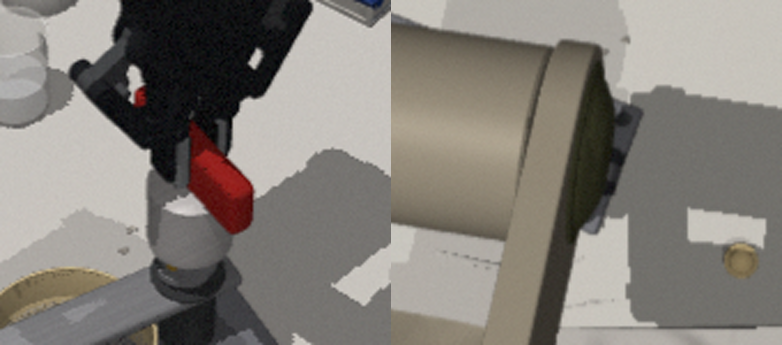

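The scene crop shows the nut upright over the stud with its rim around the thread top, and no contact force yet. I lower slowly to the expected rest height.

```bash
python3 -m crank '[[[0.0005,0.0005,0.0015],[0,0,0],0.1],[[0.0005,0.0005,0.003],[0,0,0],0.1],[[0.0005,0.0005,0.0045],[0,0,0],0.1],[[0.0005,0.0005,0.0055],[0,0,0],0.1],[[0.0005,0.0005,0.0055],[0,0,0],0.1]]'; python3 -m crank '[[[0,0,0.0005],[0,0,0],0.1],[[0,0,0.001],[0,0,0],0.1],[[0,0,0.001],[0,0,0],0.1]]'
```

```text
time: 5.6
tool_pos: [0.462, 0.0387, 0.1457]
orientation: [-3.105, 0.477, 0.0]
contact_force: [0.4, -1.2, -3.7]
gripper_width: 0.0152
gripper_force: 60.4
time: 5.9
tool_pos: [0.462, 0.0387, 0.1448]
orientation: [3.105, -0.477, 0.0]
contact_force: [-0.1, 0.5, -3.9]
gripper_width: 0.0147
gripper_force: 60.4
```

```bash
for i in 1 2; do python3 -m crank '[[[0,0,0.0005],[0,0,0],0.1],[[0,0,0.001],[0,0,0],0.1],[[0,0,0.001],[0,0,0],0.1]]' | egrep 'pos|contact'; done
```

```text
tool_pos: [0.4622, 0.0387, 0.1443]
contact_force: [-0.3, -0.2, 4.6]
tool_pos: [0.4623, 0.0387, 0.1441]
contact_force: [-3.3, 1.2, 13.3]
```

Contact is at 0.144 (expected 0.1449) with about 17 N of light pressure, so the nut is resting on the thread top. Now I turn it counter-clockwise.

```bash
python3 -m crank '[[[0,0,0],[0,0,-5],0.1],[[0,0,0],[0,0,-10],0.1],[[0,0,0],[0,0,-15],0.1],[[0,0,0],[0,0,-20],0.1],[[0,0,0],[0,0,-25],0.1],[[0,0,0],[0,0,-30],0.1],[[0,0,0],[0,0,-35],0.1],[[0,0,0],[0,0,-40],0.1],[[0,0,0],[0,0,-45],0.1],[[0,0,0],[0,0,-50],0.1],[[0,0,0],[0,0,-50],0.1]]'; python3 -c "
from h import *
s=read_state();print(s['torque'].round(2),s['q'].round(2))"
```

```text
time: 7.6
tool_pos: [0.463, 0.0385, 0.1441]
orientation: [3.013, 0.884, 0.005]
contact_force: [1.0, -0.4, 10.0]
gripper_width: 0.0149
gripper_force: 62.4
[-0.02  0.    0.11] [-0.17  0.32  1.67 -0.    1.14  0.83]
```

```bash
for i in 1 2 3; do python3 -m crank '[[[0,0,0],[0,0,-3.5],0.1],[[0,0,0],[0,0,-7],0.1],[[0,0,0],[0,0,-7],0.1]]' | egrep 'pos|contact|ori'; python3 -c "
from h import *
s=read_state();print(s['torque'].round(2))"; done
```

```text
tool_pos: [0.4632, 0.0383, 0.1438]
orientation: [2.953, 1.064, 0.005]
contact_force: [1.6, -1.2, 5.2]
[-0.16 -0.38 -0.04]
tool_pos: [0.4618, 0.0387, 0.1426]
orientation: [-2.885, -1.242, 0.001]
contact_force: [0.5, 0.3, -2.8]
[ 0.08 -0.13  0.01]
tool_pos: [0.4618, 0.0388, 0.1425]
orientation: [-2.805, -1.413, 0.001]
contact_force: [-0.2, 0.0, -3.3]
[ 0.08 -0.1  -0.  ]
```

The contact force vanished at about 60° from stud x: the lugs are in the gap. The handle is now about 68° counter-clockwise of stud x. I lower it into the gap.

```bash
python3 -m crank '[[[0,0,0.002],[0,0,0],0.1],[[0,0,0.004],[0,0,0],0.1],[[0,0,0.006],[0,0,0],0.1],[[0,0,0.008],[0,0,0],0.1],[[0,0,0.008],[0,0,0],0.1]]'| egrep 'pos|contact';  for i in 1 2 3; do python3 -m crank '[[[0,0,0.0006],[0,0,0],0.1],[[0,0,0.0012],[0,0,0],0.1],[[0,0,0.0012],[0,0,0],0.1]]' | egrep 'pos|contact'; done
```

```text
tool_pos: [0.4618, 0.0387, 0.1345]
contact_force: [-0.2, 0.0, -3.4]
tool_pos: [0.4619, 0.0387, 0.1336]
contact_force: [-0.8, 0.1, -3.1]
tool_pos: [0.4621, 0.0387, 0.1328]
contact_force: [-0.9, -0.5, 3.0]
tool_pos: [0.4622, 0.0386, 0.1326]
contact_force: [-5.6, -0.9, 15.2]
```

The nut is seated at 0.1328, a drop of 11.5 mm. I raise to mid-play and wind clockwise along the helix.

```bash
python3 -m crank '[[[0,0,-0.003],[0,0,0],0.1],[[0,0,-0.0027],[0,0,5],0.1],[[0,0,-0.0023],[0,0,10],0.1],[[0,0,-0.0019],[0,0,15],0.1],[[0,0,-0.0016],[0,0,20],0.1],[[0,0,-0.0012],[0,0,25],0.1],[[0,0,-0.0009],[0,0,30],0.1],[[0,0,-0.0009],[0,0,30],0.1]]'; python3 -c "
from h import *
s=read_state();print(s['torque'].round(2),s['q'].round(2))"
```

```text
time: 10.7
tool_pos: [0.462, 0.0388, 0.1318]
orientation: [-3.076, -0.64, 0.0]
contact_force: [-0.6, -0.9, -2.9]
gripper_width: 0.015
gripper_force: 60.5
[-0.01 -0.08  0.07] [-0.17  0.34  1.69  0.    1.11  0.99]
```

Free running. The handle has turned 30°, and I continue.

```bash
for i in 1 2; do python3 -m crank '[[[0,0,0.0004],[0,0,5],0.1],[[0,0,0.0007],[0,0,10],0.1],[[0,0,0.0011],[0,0,15],0.1],[[0,0,0.0014],[0,0,20],0.1],[[0,0,0.0018],[0,0,25],0.1],[[0,0,0.0021],[0,0,30],0.1],[[0,0,0.0025],[0,0,35],0.1],[[0,0,0.0025],[0,0,35],0.1]]'; python3 -c "
from h import *
s=read_state();print(s['torque'].round(2),s['q'].round(2))";done
```

```text
time: 11.5
tool_pos: [0.462, 0.0387, 0.1295]
orientation: [3.126, -0.312, -0.0]
contact_force: [-0.0, -1.2, -3.5]
gripper_width: 0.0153
gripper_force: 60.5
[-0.07 -0.1   0.03] [-0.17  0.34  1.69 -0.    1.11  1.6 ]
time: 12.3
tool_pos: [0.462, 0.0387, 0.1271]
orientation: [2.889, -1.235, 0.0]
contact_force: [0.8, -0.8, -3.0]
gripper_width: 0.0151
gripper_force: 60.5
[-0.09 -0.08  0.01] [-0.17  0.35  1.69 -0.    1.1   2.21]
```

Now at 100° of winding. I seat the nut on the lower flank, release, retreat and look.

```bash
python3 -m crank '[[[0,0,0.0006],[0,0,0],0.1],[[0,0,0.0012],[0,0,0],0.1],[[0,0,0.0012],[0,0,0],0.1],[[0,0,0.0012],[0,0,0],0.5],[[0,0,0.0012],[0,0,0],0.5],[[0,0,0.0012],[0,0,0],0.5],[[0,0,0.0012],[0,0,0],0.5],[[0,0,-0.02],[0,0,0],0.5],[[0,0,-0.06],[0,0,0],0.5],[[0,0,-0.1],[0,0,0],0.5],[[-0.03,0,-0.1],[0,0,0],0.5],[[-0.03,0,-0.1],[0,0,0],0.5]]'
python3 w2.py d
```

```text
time: 13.5
tool_pos: [0.4398, 0.0618, 0.2281]
orientation: [-2.887, 1.237, -0.002]
contact_force: [0.4, -0.2, -0.0]
gripper_width: 0.0427
gripper_force: 0.0
[0.4406 0.0611 0.2275] [-0.6 -1.  -0.1] 0.042924321193688365
[[0.69, -0.724, 0.001], [-0.724, -0.69, -0.0], [0.001, -0.0, -1.0]]
wrist red [314, 106, 29, 172, 4627] [327.7 189.5] tool-frame 2/98% [[-0.0124, -0.0062, 0.0732], [0.0358, 0.0011, 0.075], [0.0759, 0.0082, 0.0783]]
top red [263, 279, 27, 31, 372] [275.4 293.2] tool-frame 2/98% [[0.0288, -0.004, 0.072], [0.0525, 0.0048, 0.0753], [0.0756, 0.0105, 0.0923]]
scene red [325, 248, 19, 71, 940] [333.6 283.5] tool-frame 2/98% [[-0.018, -0.0071, 0.0734], [0.0128, 0.0001, 0.0764], [0.072, 0.0084, 0.1015]]
```

View pics/d_scene.png

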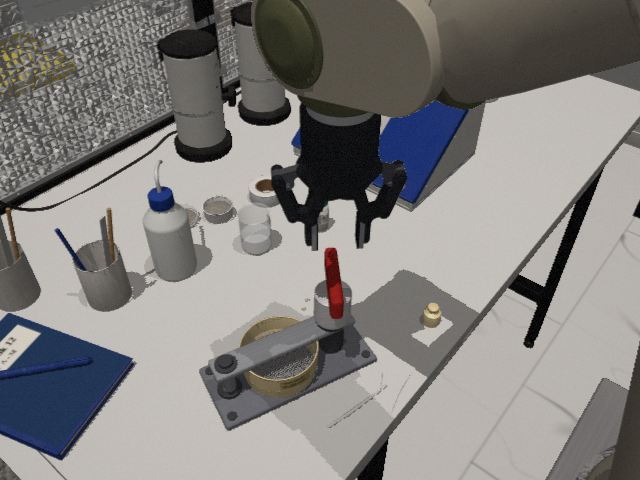

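View pics/d_wrist.png

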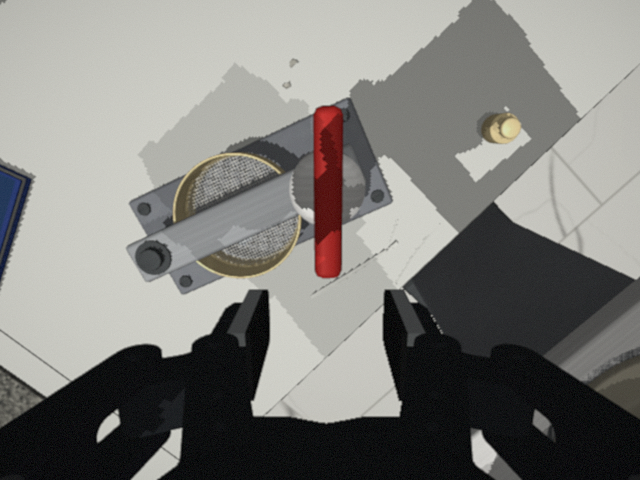

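The nut sits upright on the stud with its handle top at z = 0.152 and its angle unchanged since release; in the wrist view it is vertical at (328,190). The beaker at (255,230), the vial and the weight at (431,315) have not moved, and the gripper is clear.

```bash
python3 -m crank '[[[0,0,0],[0,0,0],0.5],[[0,0,0],[0,0,0],0.5]]' >/dev/null; python3 -c "
from plant import *
print(sign_off())"
```

```text
the job is handed in; nothing more can be done
None
```

The hand nut dropped into the thread after a counter-clockwise turn, was wound on about 100° clockwise and released, and the job is handed in at about 13.7 s; sensed contact force at each check stayed below 20 N, and the beaker, vial and weight were not moved.

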